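# Close the seasoning caddy and hold it level over the pot stand

## Robot

A 7-joint arm with a two-finger parallel gripper is mounted at the origin on the work surface. World frame = base frame: x ahead of the robot, y to its left, z up, the work surface at z = 0. Lengths are in m, angles in rad, forces in N, time in s.
With the tool pointing down it reaches from about 0.35 to 0.9 m from the base axis. Payload 8.1 kg.
Tool frame: the origin (TCP) lies midway between the tips of the shut fingers; the grasp point (between the pads) lies robot.tcp_to_grasp behind it (robot.tcp_to_grasp is the distance from the TCP to the grasp point, in m); y points along the fingers, z is the direction in which the jaws open and shut, and the axes are right-handed (so a half turn about y gives the same grasp; the last joint's range is limited). The gripper opens to 92 mm and grips with 3 to 60 N. Pads are 19 mm wide; open, the fingers measure 130 mm over their backs; the gripper's body (75 mm by 190 mm) begins 47 mm behind the grasp point.
Start: joints at [1.11, 0.434, 0.025, 1.573, -0.012, 1.134, -0.075], TCP at [0.219, -0.585, 0.227] pointing down, gripper open.
Joint ranges: [-2.62, 2.62], [-0.44, 2.09], [-1.27, 1.32], [0.08, 2.57], [-1.32, 4.46], [0.12, 2], [-2.74, 2.74]. Speed limits (rad/s): [2.22, 2.22, 3.01, 3.01, 3.14, 3.14, 3.14].

## Interface

Orientations are given as a unit quaternion [w, x, y, z].
In Python, from station import robot, imaging gives the robot as it stands.
- The arm moves only by the tool jog_arm, never from a script. Its argument "steps" is a list of rows, each a list of 3 entries, a list of its own where there are three numbers: the turn, a rotation vector about the tool's x, y, z in rad, then the shift along the tool's x, y, z in cm, then the closure in counts, from 0 (fully open) to 255 (shut). A call has 1 to 8 rows; each row is the pose to reach, as a shift and turn from the pose measured when the call began, along the tool's axes at that moment; what a row does not reach only later rows make up. A row lasts 1/8 s, in which the tool goes at most 62.5 mm and 10.7 degrees, less where a joint would pass 70% of its speed; a pose out of reach is approached as far as the arm can. A call with a gripper value outside its range is refused whole. The fingers move at their own pace and stop on an object; "force" is the grip in N (left out, the last holds). Time passes only in rows, so rows that repeat a pose let the fingers close. It gives the time, the measured TCP pose, the force and the opening at its end, in the units of the state.
- robot.get_obs(): the state, without advancing time (a new reading comes with each control period).
- imaging.snapshot(name): name is "scene" or "top" or "wrist"; returns a dict with "color" (400x640x3 uint8, blue, green, red), "z_map" (400x640 float32, m along the optical axis (not along the pixel's ray), 0 where there is no reading), "fx", "fy", "cx", "cy" (pixels), "xyz" and "attitude" of the camera in the world. Camera axes: x right, y down, z forward; pixel columns grow to the right and rows downward; lengths in m; the calibration is good to about 2 mm. A picture is of the moment at which its call begins.
- robot.hand_in(): hands the job in, once; it reports no verdict.
The state is a dict: "time": time; "joint_pos": joint angles; "dq": joint speeds; "tau": joint torques, N m; "eef_pos": TCP position; "tool_rot": TCP orientation; "wrist_force": force on the tool from outside, world axes, zero at the start; "ft_torque": the same for the moment, N m; "width": opening from 0.0 (shut) to 1.0 (fully open).
Only numpy, scipy, OpenCV 4.12 (cv2) and the standard library are available. Lean on these libraries where they do the work, as an engineer would, in place of code of your own. Each camera call takes 0.05 s, during which the arm holds its last target.

## Task

Press the raised red lid of the seasoning caddy down until it is fully seated and level, while the caddy stands on the worktop. Then lift the caddy by its handle bar at the balance point (nearer the heavy crock than the bar's middle), and finish holding it still and level about 10 cm above the wooden pot stand, the board's middle over the stand's middle and lined up lengthwise with it (either way round): do not set it down or let go, and leave the other kitchen things where they are.

Things in the scene. Friction and masses are not known exactly. Their poses are not given: they have to be found in the camera images.
- caddy: Loose seasoning caddy, 0.6 to 0.9 kg: wooden board 300 x 90 x 8 mm with a heavy white crock (80 mm across, axis 100 mm from the middle) on its +x end, red-lidded, and a light open aluminium cup (60 mm across, top 53 mm high, 110 mm from the middle) on its -x end. Origin: centre of the underside; x towards the crock.
- caddy_bar (a point): Centre of the caddy's straight pale wooden handle bar (130 long, 16 wide, 20 mm tall, on two thin posts 52 mm either side of the middle), above the board's middle and 90 mm above its underside. Axes: x along the bar towards the crock, y across, z up. With the lid on, the caddy balances 30 mm from this point towards the crock (+x): grip across the bar there.
- crock_lid (a joint): Angle of the red push-on lid, rad: 0 = fully seated and level, positive = its outer edge (away from the bar) raised; starts 0.14 to 0.24. The inner edge is already caught on the crock. Its stiff friction keeps it where it is left; about 3 N at the outer edge pushes it down, to a hard stop at 0.
- lid_press (a point): Point on the top of the red lid (disc 84 mm across, 8 mm thick) near its raised outer edge, 14 mm in from it, on the caddy's length line; when seated it lies 128 mm from the middle of the caddy towards the crock end and 68 mm above the caddy's underside. Moves with the lid.
- stand_top (a point): Centre of the top of the slatted wooden pot stand, fixed, 280 x 140 mm and 30 mm high; its x axis runs along its length.
- pot: Empty aluminium cooker pot, 210 mm across, 130 mm high, two side handles; origin at the centre of its underside. Leave alone.
- pot_lid: Aluminium pot lid turned upside down, 216 mm across, 36 mm high; origin under its centre. Leave alone.
- bowl: Blue plastic bowl, 190 mm across, 75 mm high; origin under its centre. Leave alone.
- whisk: Stainless whisk lying flat, 265 mm long, up to 45 mm high; origin near its middle. Leave alone.
- jar: Glass jar with yellow cap, 72 mm across, 110 mm high; origin under its centre. Leave alone.

How it is judged:
On the way, in this order (a step that is already met when the one before it is completed fails the run):
1. the red lid is pressed down, seated and level, with the caddy standing on the worktop (value of joint crock_lid below 0.035 rad and height (world z) of caddy_bar below 0.1 m and angle between caddy_bar's own z axis and vertical below 0.1 rad), for 0.2 s.
2. the caddy is lifted clear of the worktop, held near its balance point (height (world z) of caddy_bar above 0.13 m and contact force between caddy and the fingers above 1 N and x of the grasp point in the frame of caddy_bar between 0.012 and 0.048 m), for 0.2 s.
At the end, for the whole second after the job is handed in: Lid seated (under 0.035 rad); fingers hold the bar within 18 mm of the balance point; caddy at rest, level within 0.1 rad, middle within 30 mm of the stand's middle from above, lengths aligned within 0.15 rad, underside 60 to 140 mm above the stand, carried by the gripper alone (value of joint crock_lid below 0.035 rad and contact force between caddy and the fingers above 1 N and x of the grasp point in the frame of caddy_bar between 0.012 and 0.048 m and angle between caddy_bar's own z axis and vertical below 0.1 rad and horizontal distance between caddy_bar and stand_top below 0.03 m and angle between the x axis of caddy_bar and the x axis of stand_top, either way round below 0.15 rad and z of caddy_bar in the frame of stand_top between 0.15 and 0.23 m and linear speed of caddy below 0.03 m/s and angular speed of caddy below 0.15 rad/s); the arm keeps its last pose, push and grip.
It fails at once if a bystander (pot, pot lid, bowl, whisk or jar) is shifted by more than 30 mm (distance of any of pot, pot_lid, bowl, whisk, jar from where it was at the start of the episode above 0.03 m).
It also fails if it takes over 51 s, if anything falls off the work surface, if the arm or the gripper's body presses on something with over 40 N, if the wrist force passes 120 N, or if a joint passes its speed limit or range.

## Working session

There is one attempt and no reset: what is moved stays moved. The work goes in short steps, Python scripts to look and compute and a tool call to move; the robot and the scene stay as the last step left them, time stands still between calls to the robot, and variables do not carry over. Pictures are saved under pics/ and viewed, and the job is handed in when it is done.

Besides the shell and the picture viewer there is one more tool, called after ">>>" as a command line: name --argument value ..., lists and objects as JSON in quotes. jog_arm: Moves the arm, as the interface text tells. Its arguments: {"type":"object","properties":{"steps":{"type":"array"},"force":{"type":"number"}},"required":["steps"]}

```bash
ls; mkdir -p pics; python3 - <<'E'
from station import robot, imaging
import cv2
print(robot.get_obs()); print(robot.tcp_to_grasp)
for n in ("scene","top","wrist"):
    s=imaging.snapshot(n); cv2.imwrite(f"pics/{n}0.png",s["color"])
    print(n,s["fx"],s["fy"],s["cx"],s["cy"],s["xyz"],s["attitude"])
E
```

```text
pics
{'time': 0.0, 'joint_pos': array([ 1.11036333,  0.43519694,  0.02496599,  1.57410281, -0.01159453,
        1.13399957, -0.07507325]), 'dq': array([-0.00123396, -0.00093332,  0.00097955, -0.00301263,  0.00055854,
       -0.00171956, -0.00117137]), 'tau': array([-1.34574805e-06, -6.67848873e+01,  9.84908268e-01, -3.14464116e+01,
       -6.04780577e-02,  4.26665065e-02,  1.26370765e-04]), 'eef_pos': array([ 0.21867082, -0.58494785,  0.22595886]), 'tool_rot': array([ 0.12567945, -0.12597485,  0.69635331, -0.6952892 ]), 'wrist_force': array([0.58773069, 0.39148523, 0.24773369]), 'ft_torque': array([0.00720016, 0.02855187, 0.04514299]), 'width': 0.9995946266779835}
0.0188
scene 363.39606663244336 363.39606663244336 316.9740443010246 200.1683852267579 [ 1.28098724 -0.19997958  0.8912353 ] [-0.27415213  0.76312253  0.54766058 -0.20628257]
top 496.03885568785427 496.03885568785427 308.74446176394287 206.56864261691967 [ 0.33325567 -0.01640923  1.55683767] [-0.07099885  0.71412729 -0.69265879  0.0721469 ]
wrist 285.73790856510936 285.73790856510936 321.29834260555606 197.7704655138693 [ 0.29090362 -0.55836633  0.38209282] [ 0.11598729  0.81337304 -0.5641162  -0.08212285]
```

View pics/scene0.png

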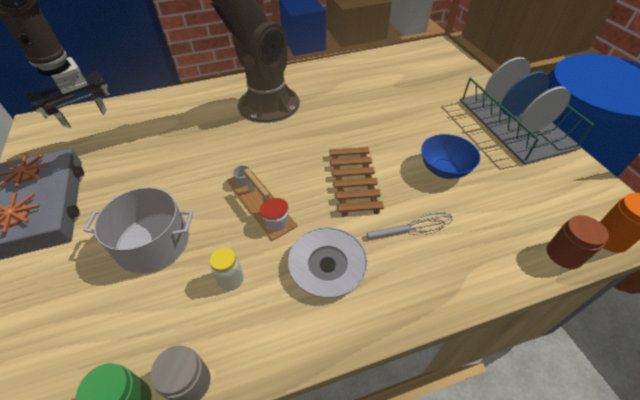

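View pics/top0.png

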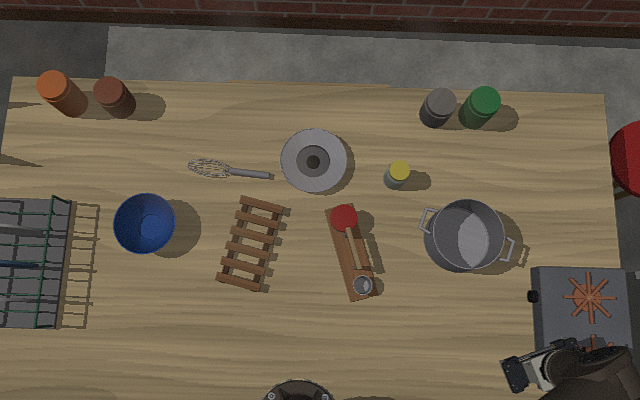

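View pics/wrist0.png

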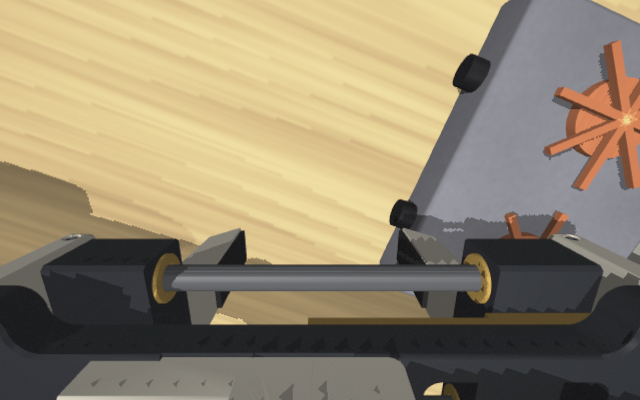

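The scene and top views show the caddy with its lid at top (344,217), its cup at (363,285), and its bar between them. The stand is at about (251,243). The pot at (467,236), the jar at (398,173) and the pot lid at (314,160) are nearby.

```bash
cat > h.py <<'E'
from station import robot, imaging
import numpy as np, cv2
from scipy.spatial.transform import Rotation as R
def rot(q): return R.from_quat([q[1],q[2],q[3],q[0]])
def cloud(s):
    z=s["z_map"]; v,u=np.indices(z.shape)
    c=np.stack([(u-s["cx"])/s["fx"]*z,(v-s["cy"])/s["fy"]*z,z],-1)
    P=c@rot(s["attitude"]).as_matrix().T+np.array(s["xyz"])
    P[z<=0]=np.nan
    return P
def snap(n,out=None):
    s=imaging.snapshot(n)
    if out: cv2.imwrite("pics/"+out,s["color"])
    return s,cloud(s),cv2.cvtColor(s["color"],cv2.COLOR_BGR2HSV)
E
python3 - <<'E'
from h import *
np.set_printoptions(precision=4,suppress=True)
s,P,H=snap("top")
print("table",P[350,200],P[300,450])
h,sa,v=[H[...,i] for i in range(3)]
red=((h<8)|(h>172))&(sa>150)&(v>70)
n,l,st,ce=cv2.connectedComponentsWithStats(red.astype(np.uint8))
for i in range(1,n):
    if st[i,4]>60: print(i,st[i],ce[i],np.nanmean(P[l==i],0),np.nanmin(P[l==i],0),np.nanmax(P[l==i],0))
# height slices in caddy region
sl=np.s_[195:310,320:385]
Q=P[sl].reshape(-1,3)
for a,b in((.004,.015),(.04,.056),(.085,.12),(.06,.08)):
    m=(Q[:,2]>a)&(Q[:,2]<b); q=Q[m]
    if len(q)>5:
        r=cv2.minAreaRect((q[:,:2]*1000).astype(np.float32)); print(a,b,len(q),r, q.mean(0))
sl=np.s_[185:300,208:298]
Q=P[sl].reshape(-1,3); m=(Q[:,2]>.022)&(Q[:,2]<.05); q=Q[m]
print("stand",m.sum(),q.mean(0),cv2.minAreaRect((q[:,:2]*1000).astype(np.float32)),np.median(q[:,2]))
im=cv2.resize(s["color"][180:310,200:400],(800,520),interpolation=cv2.INTER_NEAREST); cv2.imwrite("pics/topz.png",im)
E
```

```text
table [ 0.2007  0.3015 -0.0025] [ 0.3723 -0.4582  0.0031]
1 [ 611  120   29   75 1383] [628.3608 155.2755] [ 0.9597 -1.2595 -0.3009] [ 0.8039 -1.3202 -0.3187] [ 1.1052 -1.1888 -0.2825]
2 [330 204  28  28 550] [343.1873 217.1036] [ 0.6087 -0.1199  0.074 ] [ 0.567  -0.169   0.0011] [ 0.6493 -0.0795  0.0874]
0.004 0.015 2047 ((515.3099365234375, -155.83261108398438), (359.15869140625, 204.75628662109375), 1.4662939310073853) [ 0.4912 -0.1539  0.0079]
0.04 0.056 82 ((481.32733154296875, -160.489990234375), (209.1804656982422, 58.315731048583984), 15.95231819152832) [ 0.4221 -0.1799  0.0497]
0.085 0.12 258 ((545.3424682617188, -137.05227661132812), (197.47561645507812, 24.068103790283203), 20.84501838684082) [ 0.5135 -0.1481  0.0987]
0.06 0.08 516 ((550.6156616210938, -119.76097106933594), (196.5261993408203, 79.94461822509766), 0.23984070122241974) [ 0.6056 -0.1201  0.0736]
stand 2341 [0.5283 0.166  0.0299] ((566.7853393554688, 154.09425354003906), (159.17030334472656, 362.8076171875), 71.74236297607422) 0.0298899968351245
```

View pics/topz.png

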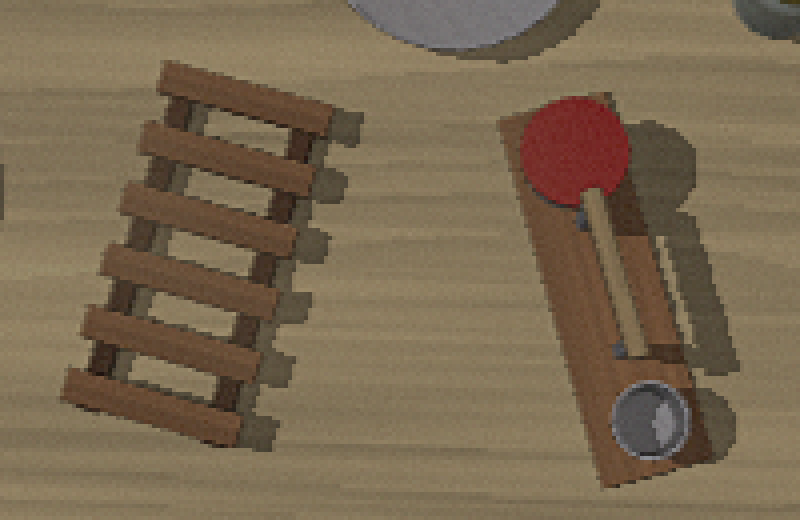

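```bash
cat > m.py <<'E'
from h import *
np.set_printoptions(precision=4,suppress=True)
def biggest(m):
    n,l,st,ce=cv2.connectedComponentsWithStats(m.astype(np.uint8)); return l==1+np.argmax(st[1:,4])
def ray(s,uv,z):
    uv=np.atleast_2d(uv); d=np.c_[(uv[:,0]-s["cx"])/s["fx"],(uv[:,1]-s["cy"])/s["fy"],np.ones(len(uv))]@rot(s["attitude"]).as_matrix().T
    C=np.array(s["xyz"]); return C+d*((z-C[2])/d[:,2])[:,None]
def rect(s,mask,z):
    v,u=np.nonzero(mask); p=ray(s,np.c_[u,v],z)[:,:2]
    (c,(a,b),t)=cv2.minAreaRect((p*1000).astype(np.float32))
    if a<b: a,b,t=b,a,t+90
    return c,a,b,(t+90)%180-90
if __name__=="__main__":
  for n in("top","scene"):
    s,P,H=snap(n)
    h,sa,v=[H[...,i] for i in range(3)]
    X,Y,Z=P[...,0],P[...,1],P[...,2]
    st=biggest((X>.36)&(X<.72)&(Y>.02)&(Y<.30)&(Z>.02)&(Z<.04)|((X>.36)&(X<.72)&(Y>.05)&(Y<.28)&(Z>.012)&(Z<.04)))
    print(n,"stand",rect(s,st,.03))
    br=biggest((X>.4)&(X<.62)&(Y>-.22)&(Y<-.08)&(Z>.09)&(Z<.115)&(sa<140)&~((h<8)&(sa>140)))
    vv,uu=np.nonzero(br); print("bar",br.sum(),rect(s,br,.1),np.nanmedian(Z[br]), uu.mean(),vv.mean())
    red=((h<8)|(h>172))&(sa>150)&(v>70)&(X>.5)&(X<.7)&(Y<0)&(Y>-.25); red=biggest(red)
    q=P[red]; q=q[np.abs(q[:,2]-.075)<.03]; A=np.c_[q[:,:2],np.ones(len(q))]; k=np.linalg.lstsq(A,q[:,2],rcond=None)[0]
    print("lid",len(q),np.median(q,0),"slope",k[:2],np.hypot(*k[:2]),"resid",np.std(q[:,2]-A@k), rect(s,red,.073))
    bd=(h>4)&(h<14)&(sa>90)&(X>.35)&(X<.72)&(Y<-.02)&(Y>-.27)&(Z<.03); bd=biggest(bd)
    print("board",rect(s,bd,.008),bd.sum(), np.median(H[bd],0))
    cu=biggest((X>.33)&(X<.5)&(Y<-.12)&(Y>-.25)&(Z>.042)&(Z<.062))
    print("cup",rect(s,cu,.053))
E
python3 m.py
```

```text
top stand ((528.0802001953125, 166.55987548828125), 277.61053466796875, 140.00921630859375, -13.6719970703125)
bar 245 ((512.6553955078125, -148.16305541992188), 128.65127563476562, 17.311630249023438, 17.045656204223633) 0.0995078646240184 353.14285714285717 248.23673469387754
lid 550 [ 0.6089 -0.119   0.0745] slope [0.132  0.0491] 0.1408566646800401 resid 0.0037722668268066577 ((608.656494140625, -120.06634521484375), 82.3547592163086, 79.67619323730469, -69.70984268188477)
board ((480.4271545410156, -135.66294860839844), 243.2223663330078, 48.98130798339844, 18.58004379272461) 468 [ 13. 124. 106.]
cup ((408.9421081542969, -181.05886840820312), 56.653533935546875, 54.0906867980957, 0.6918138265609741)
scene stand ((537.3773803710938, 160.59071350097656), 291.6296081542969, 140.62477111816406, -13.632247924804688)
bar 206 ((519.8685913085938, -153.1478729248047), 135.15504455566406, 18.71142578125, 17.248046875) 0.09991118063638438 255.7135922330097 183.24757281553397
lid 432 [ 0.611  -0.1229  0.0752] slope [0.148 0.039] 0.15309266560561346 resid 0.0013625918281308471 ((607.124755859375, -121.84754943847656), 78.87948608398438, 70.94560241699219, 70.99605560302734)
board ((532.145263671875, -154.5635223388672), 29.986778259277344, 4.18423318862915, -38.51887512207031) 10 [ 12.5 150.  160. ]
cup ((411.50347900390625, -189.11679077148438), 68.29798889160156, 54.31911087036133, -31.685470581054688)
```

Top view agrees with the given sizes: the bar centre is (0.513,-0.148), yaw 17.05°. The lid and cup land at +100 and -110 mm along that axis, as stated. The stand is at (0.528,0.166), yaw -13.7°, and measures 278x140 mm. I'll compute the approach to a point above lid_press.

```bash
cat > g.py <<'E'
from h import *
import sys
np.set_printoptions(precision=3,suppress=True)
def go(p,yaw):
    o=robot.get_obs(); M=rot(o["tool_rot"])
    y=np.array([0,0,-1.]); best=None
    for sg in(1,-1):
        z=sg*np.array([-np.sin(yaw),np.cos(yaw),0]); x=np.cross(y,z)
        T=R.from_matrix(np.c_[x,y,z]); r=(M.inv()*T).as_rotvec()
        if best is None or np.linalg.norm(r)<np.linalg.norm(best): best=r
        print(" opt",sg,r)
    d=M.inv().apply(np.array(p)-o["eef_pos"])*100
    print("t",o["time"],"eef",o["eef_pos"],"F",o["wrist_force"],"w",o["width"]); print("q",o["joint_pos"]); print("axes",M.as_matrix())
    print("turn",best,"shift",d)
if __name__=="__main__":
    a=[float(x) for x in sys.argv[1:]]; go(a[:3],a[3])
E
python3 g.py .635 -.1105 .25 .2976
```

```text
opt 1 [ 0.    -3.081 -0.001]
 opt -1 [0.   0.06 0.  ]
t 0.3 eef [ 0.219 -0.585  0.226] F [-0.83  -0.99  -0.963] w 1.002188481189441
q [ 1.11   0.435  0.025  1.573 -0.012  1.134 -0.075]
axes [[-0.937 -0.     0.35 ]
 [-0.35   0.    -0.937]
 [ 0.    -1.    -0.   ]]
turn [0.   0.06 0.  ] shift [-55.608  -2.338 -29.902]
```

>>> jog_arm --steps '[[[0, 0, 0], [0, -2.5, 0], 255], [[0, 0.06, 0], [-5, -2.5, -2.5], 255], [[0, 0.06, 0], [-10, -2.5, -5], 255], [[0, 0.06, 0], [-15, -2.5, -8], 255], [[0, 0.06, 0], [-20, -2.5, -11], 255], [[0, 0.06, 0], [-25, -2.5, -13.5], 255], [[0, 0.06, 0], [-30, -2.5, -16], 255], [[0, 0.06, 0], [-35, -2.5, -19], 255]]'

```text
time: 1.3
eef_pos: [0.4812, -0.2836, 0.2517]
tool_rot: [0.105, -0.105, 0.699, -0.699]
wrist_force: [-0.0, -0.5, -0.4]
width: 0.177
```

```bash
python3 g.py .635 -.1105 .13 .2976
```

```text
opt 1 [ 0.     3.141 -0.   ]
 opt -1 [-0. -0. -0.]
t 1.3 eef [ 0.481 -0.284  0.252] F [-0.032 -0.522 -0.401] w 0.1774437137002141
q [ 0.528  0.313 -0.119  1.694  0.04   1.137 -0.876]
axes [[-0.956  0.     0.293]
 [-0.293  0.    -0.956]
 [-0.    -1.     0.   ]]
turn [-0. -0. -0.] shift [-19.776  12.171 -12.047]
```

>>> jog_arm --steps '[[[0, 0, 0], [-5, 2, -3], 255], [[0, 0, 0], [-10, 4, -6], 255], [[0, 0, 0], [-15, 6, -9], 255], [[0, 0, 0], [-19.8, 8, -12], 255], [[0, 0, 0], [-19.8, 12, -12], 255], [[0, 0, 0], [-19.8, 12, -12], 255]]'

```text
time: 2.05
eef_pos: [0.6331, -0.1104, 0.1286]
tool_rot: [0.103, -0.107, 0.7, -0.699]
wrist_force: [-0.6, 0.1, 0.1]
width: 0.005
```

```bash
python3 g.py .635 -.1105 .066 .2976; python3 - <<'E'
from h import *
s,P,H=snap("wrist","w1.png"); s,P,H=snap("scene"); cv2.imwrite("pics/s1.png",cv2.resize(s["color"][120:280,180:340],(640,640)))
E
```

```text
opt 1 [ 0.01  -3.141 -0.004]
 opt -1 [0.002 0.001 0.006]
t 2.05 eef [ 0.633 -0.11   0.129] F [-0.602  0.149  0.083] w 0.005232225341556251
q [ 0.197  0.563 -0.162  1.621  0.105  0.972 -1.273]
axes [[-0.956 -0.006  0.294]
 [-0.294  0.    -0.956]
 [ 0.006 -1.    -0.002]]
turn [0.002 0.001 0.006] shift [-0.219  6.258  0.081]
```

View pics/s1.png

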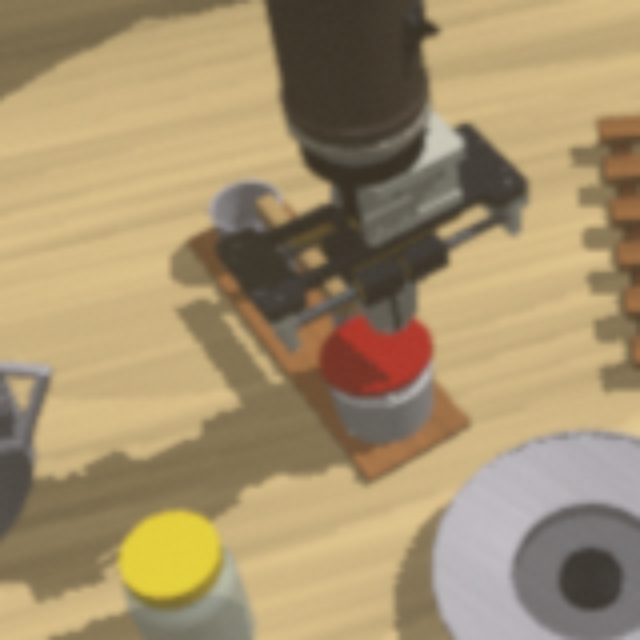

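View pics/w1.png

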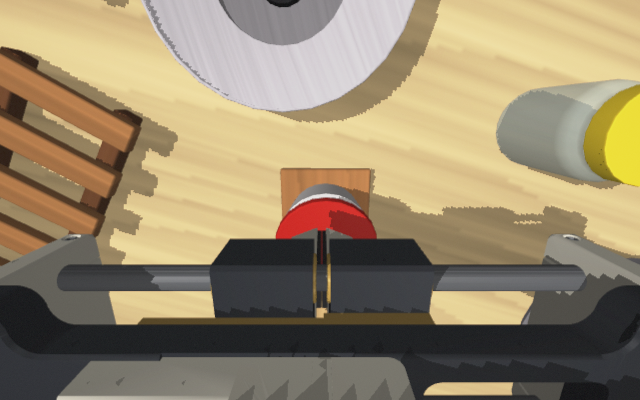

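The shut fingers sit above the lid on the caddy's length line: the lid is centred at (325,220) in the wrist view. Now I'll press gently.

>>> jog_arm --steps '[[[0, 0, 0], [-0.2, 2, 0], 255], [[0, 0, 0], [-0.2, 4, 0], 255], [[0, 0, 0], [-0.2, 4.6, 0], 255], [[0, 0, 0], [-0.2, 5.2, 0], 255], [[0, 0, 0], [-0.2, 5.6, 0], 255], [[0, 0, 0], [-0.2, 5.9, 0], 255], [[0, 0, 0], [-0.2, 6.1, 0], 255], [[0, 0, 0], [-0.2, 6.1, 0], 255]]'

```text
time: 3.15
eef_pos: [0.6373, -0.1114, 0.0716]
tool_rot: [-0.104, 0.104, -0.699, 0.7]
wrist_force: [0.7, -0.4, 1.8]
width: 0.005
```

```bash
python3 g.py .635 -.1105 .066 .2976|tail -6
```

```text
t 3.15 eef [ 0.637 -0.111  0.072] F [ 0.659 -0.405  1.811] w 0.005032732729231033
q [ 0.192  0.628 -0.155  1.665  0.121  0.858 -1.288]
axes [[-0.957  0.     0.292]
 [-0.292 -0.001 -0.957]
 [-0.    -1.     0.001]]
turn [-0.001 -0.002 -0.   ] shift [ 0.192  0.555 -0.15 ]
```

>>> jog_arm --steps '[[[0, 0, 0], [0, 0.2, 0], 255], [[0, 0, 0], [0, 0.4, 0], 255], [[0, 0, 0], [0, 0.5, 0], 255], [[0, 0, 0], [0, 0.5, 0], 255]]'

```text
time: 3.65
eef_pos: [0.6377, -0.1113, 0.0678]
tool_rot: [-0.105, 0.104, -0.699, 0.7]
wrist_force: [-0.8, 0.6, 13.2]
width: 0.005
```

Force rose to 13 N at z = 0.068, the seated height. I'll give one small extra push, then rise and check.

>>> jog_arm --steps '[[[0, 0, 0], [0, 0.2, 0], 255], [[0, 0, 0], [0, 0.2, 0], 255], [[0, 0, 0], [0, 0.2, 0], 255]]'

```text
time: 4.03
eef_pos: [0.6378, -0.1113, 0.0675]
tool_rot: [-0.105, 0.104, -0.699, 0.7]
wrist_force: [-4.4, -0.5, 18.2]
width: 0.005
```

>>> jog_arm --steps '[[[0, 0, 0], [0, -1, 0], 255], [[0, 0, 0], [0, -6, 0], 255], [[0, 0, 0], [2, -12, 0], 255], [[0, 0, 0], [8, -15, 0], 60], [[0, 0, 0], [14, -16, 0], 60], [[0, 0, 0], [20, -16, 0], 60], [[0, 0, 0], [24, -16, 0], 60], [[0, 0, 0], [24, -16, 0], 60]]'

```text
time: 5.03
eef_pos: [0.4043, -0.1823, 0.2271]
tool_rot: [-0.103, 0.103, -0.699, 0.7]
wrist_force: [-0.0, 0.2, 0.5]
width: 0.5
```

```bash
python3 m.py; python3 - <<'E'
from h import *
s,P,H=snap("scene"); cv2.imwrite("pics/s2.png",cv2.resize(s["color"][120:280,180:340],(640,640)))
E
```

```text
top stand ((528.096435546875, 166.55592346191406), 277.5771179199219, 140.00921630859375, -13.6719970703125)
bar 243 ((514.7897338867188, -147.6878204345703), 125.87076568603516, 17.182632446289062, 17.174625396728516) 0.09943986388433768 352.843621399177 247.22222222222223
lid 544 [ 0.6097 -0.1192  0.068 ] slope [ 0.0031 -0.0118] 0.012212310990586147 resid 0.0033896026424318965 ((607.86083984375, -119.40449523925781), 79.41480255126953, 77.27442932128906, -88.23647022247314)
board ((503.6830139160156, -129.5059051513672), 131.24058532714844, 43.514949798583984, 17.182220458984375) 282 [ 13. 124. 112.]
cup ((460.1526184082031, -157.31842041015625), 6.683097839355469, 1.360521912574768, 27.53683853149414)
scene stand ((537.2169799804688, 160.62960815429688), 291.2995300292969, 140.62477111816406, -13.632247924804688)
bar 204 ((519.0947875976562, -153.3491973876953), 133.5854949951172, 18.57823944091797, 17.098133087158203) 0.09993555183514502 255.63235294117646 183.1421568627451
lid 490 [ 0.6118 -0.1227  0.0685] slope [ 0.006  -0.0023] 0.0064547339115094875 resid 0.0014614576957570338 ((614.287109375, -123.3695068359375), 78.98883056640625, 77.71881103515625, 71.00696563720703)
board ((555.8184204101562, -76.44393920898438), 60.23854064941406, 12.6139497756958, 9.667340278625488) 19 [ 10. 137. 183.]
cup ((411.8750915527344, -188.89999389648438), 68.46006774902344, 54.738224029541016, -29.501449584960938)
```

View pics/s2.png

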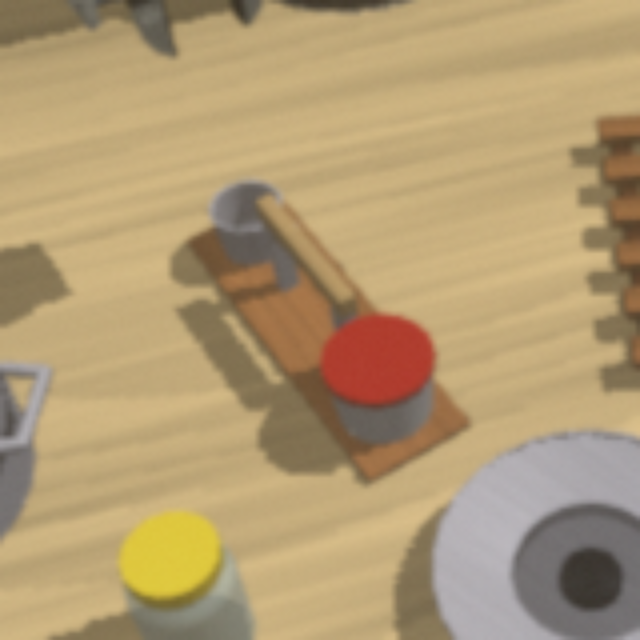

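The lid now reads flat, with a fitted slope of about 0.01 and its top at 0.068. The caddy has not moved. Next is the approach to the grip point, bar centre + 30 mm.

```bash
python3 g.py .543 -.140 .13 .2985|tail -7
```

```text
opt -1 [-0.001 -0.002 -0.002]
t 5.175 eef [ 0.408 -0.181  0.227] F [ 0.876  0.435 -0.378] w 0.6354140583731088
q [ 0.439  0.153 -0.161  1.975  0.029  1.014 -1.01 ]
axes [[-0.956  0.002  0.292]
 [-0.292 -0.001 -0.956]
 [-0.002 -1.     0.001]]
turn [-0.001 -0.002 -0.002] shift [-14.043   9.744   0.014]
```

>>> jog_arm --steps '[[[0, 0, 0], [-5, 0, 0], 60], [[0, 0, 0], [-10, 2, 0], 60], [[0, 0, 0], [-14, 5, 0], 60], [[0, 0, 0], [-14, 9.5, 0], 60], [[0, 0, 0], [-14, 9.5, 0], 60], [[0, 0, 0], [-14, 9.5, 0], 60]]'

```text
time: 5.92
eef_pos: [0.5433, -0.1399, 0.1335]
tool_rot: [-0.105, 0.104, -0.699, 0.7]
wrist_force: [-0.2, 0.1, 1.0]
width: 0.762
```

```bash
python3 g.py .543 -.140 .071 .2985|tail -7;python3 - <<'E'
from h import *
s,P,H=snap("wrist","w2.png")
E
```

```text
opt -1 [-0.001 -0.002 -0.002]
t 5.925 eef [ 0.543 -0.14   0.133] F [-0.195  0.103  0.955] w 0.7622129041529222
q [ 0.291  0.436 -0.183  1.834  0.101  0.878 -1.213]
axes [[-0.956  0.003  0.292]
 [-0.292 -0.001 -0.956]
 [-0.002 -1.     0.001]]
turn [-0.001 -0.002 -0.002] shift [ 0.047  6.246 -0.004]
```

View pics/w2.png

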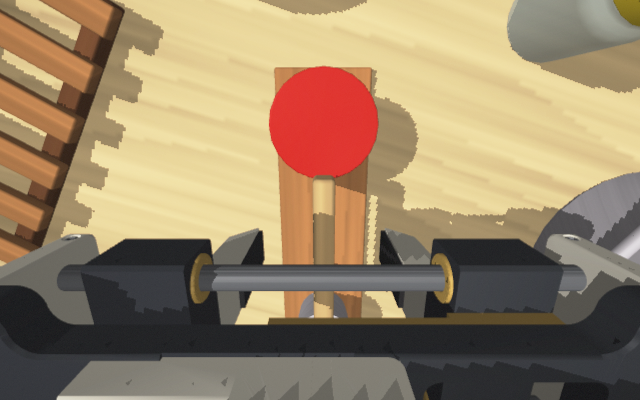

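The bar at u≈324 lies midway between the fingers (262 and 381), and the view is aligned along the bar. I'll descend and grip.

>>> jog_arm --steps '[[[0, 0, 0], [0, 3, 0], 60], [[0, 0, 0], [0, 5.5, 0], 60], [[0, 0, 0], [0, 6.3, 0], 60], [[0, 0, 0], [0, 6.3, 0], 60], [[0, 0, 0], [0, 6.3, 0], 60]]'

```text
time: 6.6
eef_pos: [0.5448, -0.1404, 0.0725]
tool_rot: [-0.106, 0.102, -0.699, 0.7]
wrist_force: [0.4, 0.8, 0.9]
width: 0.766
```

>>> jog_arm --steps '[[[0, 0, 0], [0, 0, 0], 255], [[0, 0, 0], [0, 0, 0], 255], [[0, 0, 0], [0, 0, 0], 255], [[0, 0, 0], [0, 0, 0], 255], [[0, 0, 0], [0, 0, 0], 255], [[0, 0, 0], [0, 0, 0], 255], [[0, 0, 0], [0, 0, 0], 255], [[0, 0, 0], [0, 0, 0], 255]]' --force 40

```text
time: 7.6
eef_pos: [0.5449, -0.1407, 0.0725]
tool_rot: [-0.106, 0.102, -0.698, 0.7]
wrist_force: [0.9, -2.1, -1.4]
width: 0.169
```

```bash
python3 g.py .543 -.140 .13 .2985|tail -7;python3 - <<'E'
from h import *
s,P,H=snap("wrist","w3.png")
E
```

```text
opt -1 [-0.004 -0.003 -0.006]
t 7.6 eef [ 0.545 -0.141  0.072] F [ 0.949 -2.101 -1.434] w 0.16923272800437889
q [ 0.281  0.515 -0.171  1.888  0.126  0.743 -1.235]
axes [[-0.957  0.007  0.291]
 [-0.292 -0.002 -0.957]
 [-0.006 -1.     0.004]]
turn [-0.004 -0.003 -0.006] shift [ 0.127 -5.751 -0.104]
```

View pics/w3.png

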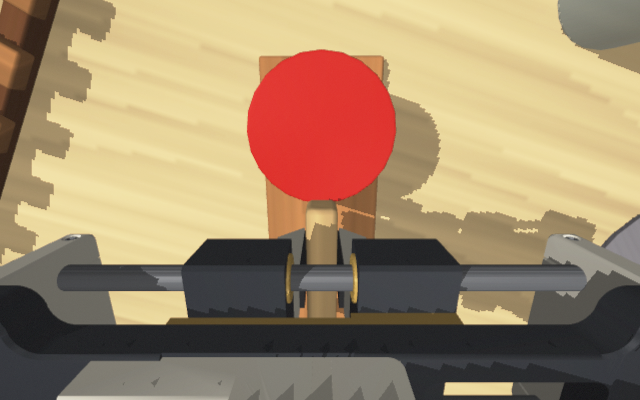

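Gripped: the opening of 0.169 × 92 mm is 15.6 mm, which matches the bar width. Lifting slowly.

>>> jog_arm --steps '[[[0, 0, 0], [0, -0.5, 0], 255], [[0, 0, 0], [0, -1.5, 0], 255], [[0, 0, 0], [0, -3, 0], 255], [[0, 0, 0], [0, -4.5, 0], 255], [[0, 0, 0], [0, -6, 0], 255], [[0, 0, 0], [0, -7, 0], 255], [[0, 0, 0], [0, -7, 0], 255], [[0, 0, 0], [0, -7, 0], 255]]'

```text
time: 8.65
eef_pos: [0.544, -0.1405, 0.1421]
tool_rot: [-0.106, 0.102, -0.698, 0.7]
wrist_force: [0.2, -0.2, -8.3]
width: 0.172
```

```bash
python3 g.py .543 -.140 .15 .2985|tail -7;python3 - <<'E'
from h import *
s,P,H=snap("scene"); cv2.imwrite("pics/s3.png",cv2.resize(s["color"][100:280,180:360],(640,640)))
s,P,H=snap("wrist","w4.png")
h,sa,v=[H[...,i] for i in range(3)]
red=((h<8)|(h>172))&(sa>150)&(v>70)
q=P[red]; m=np.median(q,0); q=q[np.linalg.norm(q-m,axis=1)<.05]; A=np.c_[q[:,:2],np.ones(len(q))]; k=np.linalg.lstsq(A,q[:,2],rcond=None)[0]; print("lid",m,len(q),k)
E
```

```text
opt -1 [-0.003 -0.003 -0.005]
t 8.65 eef [ 0.544 -0.141  0.142] F [ 0.155 -0.177 -8.305] w 0.17171868259751608
q [ 0.293  0.426 -0.184  1.825  0.098  0.893 -1.211]
axes [[-0.957  0.006  0.292]
 [-0.292 -0.002 -0.957]
 [-0.005 -1.     0.003]]
turn [-0.003 -0.003 -0.005] shift [ 0.079 -0.795 -0.079]
lid [nan nan nan] 0 [0. 0. 0.]
```

View pics/s3.png

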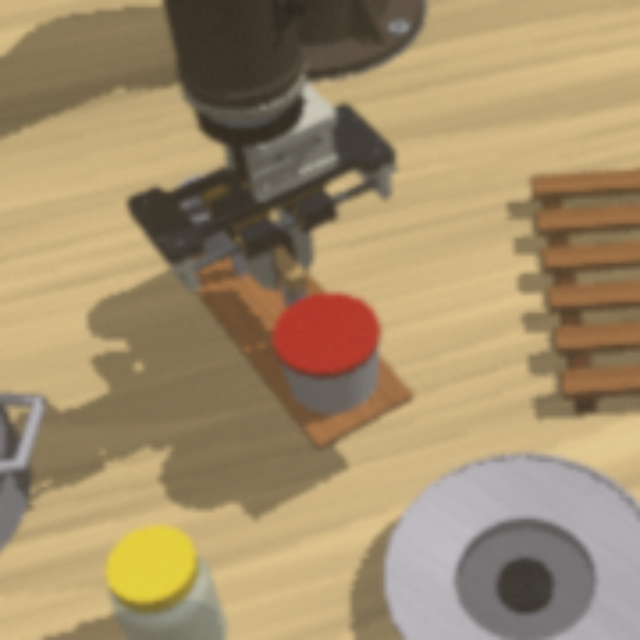

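The caddy is lifted at 8.3 N and looks level. Next is the lid and tilt check, then the transfer.

```bash
cat > lid.py <<'E'
from h import *
np.set_printoptions(precision=4,suppress=True)
for n in("scene","top","wrist"):
    s,P,H=snap(n)
    h,sa,v=[H[...,i] for i in range(3)]
    red=((h<8)|(h>172))&(sa>150)&(v>70)
    nn,l,st,ce=cv2.connectedComponentsWithStats(red.astype(np.uint8))
    for i in range(1,nn):
        if st[i,4]<100: continue
        q=P[l==i]; q=q[~np.isnan(q[:,0])]
        if len(q)<50: continue
        m=np.median(q,0)
        if m[2]<.03 or m[0]>.8: continue
        q=q[(np.linalg.norm(q-m,axis=1)<.044)&(abs(q[:,2]-m[2])<.012)]; A=np.c_[q[:,:2],np.ones(len(q))]; k=np.linalg.lstsq(A,q[:,2],rcond=None)[0]; print(n,"lid",m,len(q),"slope",k[:2])
E
python3 lid.py; python3 g.py .558 .159 .2025 -.2386|tail -7
```

```text
scene lid [ 0.6112 -0.1222  0.1378] 527 slope [ 0.0023 -0.0054]
top lid [ 0.6155 -0.0939  0.1373] 154 slope [-0.0257  0.0038]
wrist lid [ 0.6117 -0.1196  0.1355] 17693 slope [-0.0016 -0.0034]
 opt -1 [-0.002  0.534 -0.006]
t 8.9 eef [ 0.544 -0.141  0.142] F [ 0.143 -0.599 -7.861] w 0.17031859229255936
q [ 0.293  0.426 -0.184  1.825  0.098  0.893 -1.211]
axes [[-0.957  0.006  0.292]
 [-0.292 -0.002 -0.957]
 [-0.005 -1.     0.003]]
turn [-0.002  0.534 -0.006] shift [-10.088  -6.091 -28.228]
```

The caddy is level (slope about 0.005). Transferring in two calls.

>>> jog_arm --steps '[[[0, 0, 0], [0, -1.5, -0.5], 255], [[0, 0.02, 0], [-0.5, -3.5, -2], 255], [[0, 0.06, 0], [-1.5, -5, -4], 255], [[0, 0.11, 0], [-2.5, -6, -7], 255], [[0, 0.17, 0], [-3.5, -6, -10], 255], [[0, 0.23, 0], [-4.7, -6, -13], 255], [[0, 0.28, 0], [-5.5, -6, -15.5], 255], [[0, 0.32, 0], [-6.2, -6, -17.5], 255]]'

```text
time: 9.9
eef_pos: [0.5519, 0.047, 0.2028]
tool_rot: [0.006, -0.011, -0.707, 0.707]
wrist_force: [1.3, -0.2, -7.8]
width: 0.171
```

```bash
python3 g.py .558 .159 .2025 -.2386|tail -7
```

```text
opt -1 [-0.     0.214 -0.007]
t 9.9 eef [0.552 0.047 0.203] F [ 1.286 -0.198 -7.813] w 0.17133310234269478
q [-0.044  0.349 -0.183  1.774  0.076  1.019 -1.851]
axes [[-1.     0.006 -0.024]
 [ 0.024 -0.001 -1.   ]
 [-0.006 -1.     0.001]]
turn [-0.     0.214 -0.007] shift [ -0.336   0.027 -11.212]
```

>>> jog_arm --steps '[[[0, 0.05, 0], [-0.1, 0, -2.5], 255], [[0, 0.1, 0], [-0.2, 0, -5], 255], [[0, 0.14, 0], [-0.3, 0, -7.5], 255], [[0, 0.18, 0], [-0.3, 0, -9.5], 255], [[0, 0.205, -0.004], [-0.3, 0, -10.7], 255], [[0, 0.214, -0.007], [-0.3, 0, -11.2], 255], [[0, 0.214, -0.007], [-0.3, 0, -11.2], 255], [[0, 0.214, -0.007], [-0.3, 0, -11.2], 255]]'

```text
time: 10.9
eef_pos: [0.5577, 0.158, 0.2029]
tool_rot: [0.084, -0.084, -0.702, 0.702]
wrist_force: [-0.2, -0.3, -7.8]
width: 0.173
```

```bash
python3 g.py .558 .159 .2025 -.2386|tail -7; python3 lid.py; python3 - <<'E'
from h import *
s,P,H=snap("scene"); cv2.imwrite("pics/s5.png",cv2.resize(s["color"][80:240,260:420],(600,600)))
s,P,H=snap("top"); cv2.imwrite("pics/t5.png",cv2.resize(s["color"][150:320,190:420],(800,592)))
E
```

```text
opt -1 [-0.001 -0.     0.   ]
t 10.9 eef [0.558 0.158 0.203] F [-0.155 -0.328 -7.848] w 0.17304480665278657
q [-0.247  0.392 -0.167  1.707  0.073  1.05  -2.247]
axes [[-0.972 -0.    -0.237]
 [ 0.237 -0.001 -0.972]
 [ 0.    -1.     0.001]]
turn [-0.001 -0.     0.   ] shift [-0.007  0.041 -0.104]
scene lid [0.6258 0.1396 0.1989] 500 slope [-0.0106 -0.0011]
top lid [0.6309 0.1238 0.1977] 270 slope [-0.0341  0.0175]
wrist lid [0.6264 0.142  0.196 ] 17696 slope [-0.0078  0.0016]
```

View pics/s5.png

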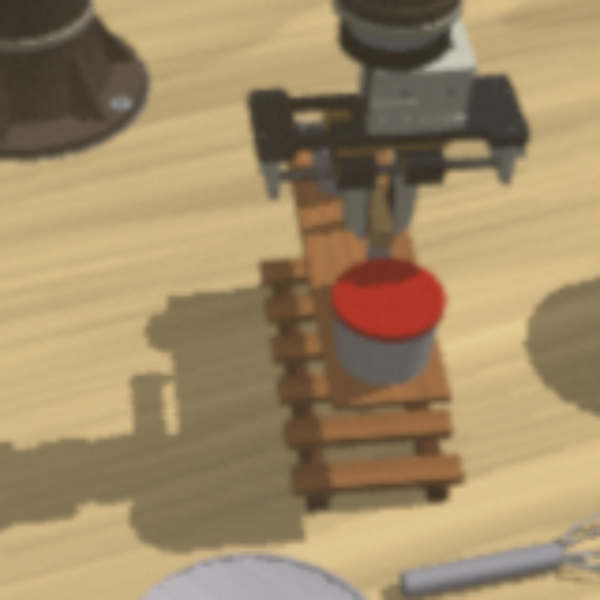

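View pics/t5.png

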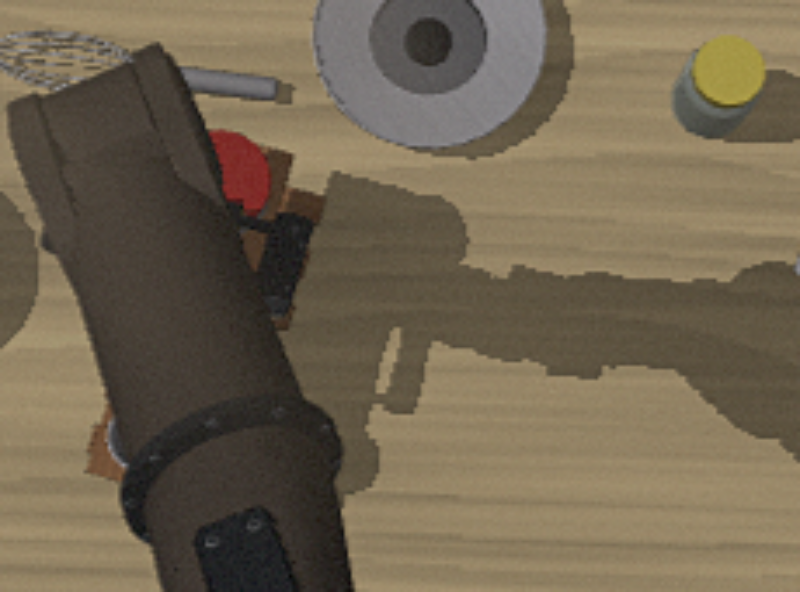

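The lid centre reads (0.626,0.142,0.196) from the wrist camera against an expected (0.625,0.143,0.198). The caddy is level and roughly 10 cm above the stand. I'll let it settle, then hand in.

>>> jog_arm --steps '[[[0, 0, 0], [0, 0, 0], 255], [[0, 0, 0], [0, 0, 0], 255], [[0, 0, 0], [0, 0, 0], 255], [[0, 0, 0], [0, 0, 0], 255]]'

```text
time: 11.65
eef_pos: [0.5577, 0.1585, 0.2028]
tool_rot: [0.084, -0.084, -0.702, 0.702]
wrist_force: [0.5, -0.1, -8.3]
width: 0.169
```

```bash
python3 - <<'E'
from h import *
o=robot.get_obs(); print(o["time"],o["eef_pos"],abs(o["dq"]).max(),o["wrist_force"],o["width"])
print(robot.hand_in())
E
```

```text
11.65 [0.55766351 0.15850732 0.20277194] 0.002329711188077238 [ 0.45966867 -0.05207179 -8.28757273] 0.16873499851843288
the job is handed in; nothing more can be done
None
```

I pressed the red lid down with the shut fingers. I then gripped the bar across, about 31 mm from its middle towards the crock, and carried the caddy over the pot stand. The job was handed in at 11.65 s with the caddy held still there; no verdict is reported.

- **Lid:** the press force rose to 18 N at the seated height of 0.068 m. Afterwards the lid's tilt read about 0.01 rad.
- **Final pose:** the lid centre was within about 3 mm of where it should be in the wrist and scene views. The caddy was level to about 0.01 rad in those views, with its underside about 98 mm above the stand. The tool was turned to the stand's measured direction to about 0.001 rad.
- **Grip:** the wrist carried 8.3 N, the fingers were 15.5 mm apart on the 16 mm bar, and the joints were still.
- **Other things:** no move touched the pot, pot lid, bowl, whisk or jar, but I did not re-measure their positions.

**Disagreements:** the scene camera read the caddy and stand up to about 11 mm away from the top view. I worked from the top view because its lid and cup distances matched the given sizes. At the end the top view's lid reading (5 to 18 mm off, slope 0.04) disagreed with the other two, because the arm partly hid the lid; I did not rely on it.

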